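Set the glue-up timer to 45 minutes

TASK

The glue-up has just been clamped, so set the bench bell timer to 45 minutes, its green mark. To arm the bell, first wind the dial clockwise past the red 60 mark until you feel it come up against its end stop, and lean on the stop for about half a second, firmly enough that the case gives a little in its rubber mount but without wrenching it; then turn back to 45 and let go. Leave everything else on the bench where it is.

Things in the scene. Friction and masses are not known exactly. Their poses are not given: they have to be found in the camera images.
- dial_grip (a point): Centre of the dial's grey grip bar, on the timer's upright turning axis, 82 mm above the bench. The bar is 50 mm long, 14 mm thick, z = 57 to 92 mm; it stands on a black disc 80 mm across and lies along the line from this axis to pointer (this point's x axis, z up). Clockwise from above winds it up. It turns against a light friction of 0.03 N m and stays where it is left.
- pointer (a point): Tip of the dial's orange pointer, 45 mm from the dial's axis, at the level of the case's top (z = 50 mm). Half of the bar's top, on this side, is orange too. The dial starts between 36 and 50 minutes. The white round case below is 120 mm across, on a 130 mm square steel plate screwed to the bench.
- mark_60 (a point): Inner end of the red 60-minute mark, the top mark, on the case, 45 mm from the axis. The scale runs clockwise, 5 degrees a minute: 0 lies 300 degrees anticlockwise of 60; black ticks every 5 minutes. Past 60, clockwise, lies an end stop inside, anywhere from 2 to 8 minutes (10 to 40 degrees) on; it cannot be seen, only felt.
- mark_45 (a point): Inner end of the green 45-minute mark on the case, 45 mm from the axis, 75 degrees anticlockwise of the 60 mark.
- case (a joint): How far the case (with its marks and the dial) is twisted in its rubber mount about the dial's axis, rad, positive clockwise from above; 0 when nobody turns the dial. The mount gives 1 rad for 1.5 N m. Just turning the dial twists it about 0.02. A proper lean on the stop twists it 0.09 to 0.17 (about 0.13 to 0.25 N m); 0.21 or more either way (about 0.3 N m) is wrenching it.
- blank_c (a point): Bystander: centre of the dark and light wood blank, 70 x 260 x 42 mm, with two steel clamp jaws over it (54 mm high).
- glue_c (a point): Bystander: centre of the standing yellow glue bottle, 60 mm across, 150 mm tall.
- clamp_c (a point): Bystander: middle of the bar clamp lying flat, 300 x 100 mm, up to 26 mm high, red handle.
- marker_c (a point): Bystander: middle of the white and red marker lying down, 140 mm long, 18 mm thick.
- gclamp_c (a point): Bystander: middle of the blue G-clamp lying flat, about 130 x 90 mm, 14 mm high.
- offcut_c (a point): Bystander: centre of the pale wood offcut, 50 x 120 x 25 mm.
Mind the look-alikes: they are no part of the job. What is shaped like the part that bears dial_grip but pink or purple is not meant.

How it is judged:
On the way:
1. the dial is wound past the red 60 mark and leans on its end stop, the case twisted clockwise between 0.08 and 0.2 rad, for 0.3 s (x of pointer in the frame of mark_60 above 0.004 m and value of joint case between 0.08 and 0.2 rad), for 0.3 s.
At the end, for the whole second after the job is handed in: the pointer rests at the green 45 mark, within 2 minutes (7.8 mm at the rim), the dial still and let go, the case back square in its mount (within 0.03 rad) (distance between pointer and mark_45 below 0.0078 m and value of joint case between -0.03 and 0.03 rad); the robot touches nothing.
It fails at once if the case is wrenched in its rubber mount by more than 0.2 rad either way (value of joint case above 0.2 rad or value of joint case below -0.2 rad).
It fails at once if a bystander (blank, glue bottle, bar clamp, marker, G-clamp or offcut) is shifted by more than 25 mm (distance of any of blank_c, glue_c, clamp_c, marker_c, gclamp_c, offcut_c from where it was at the start of the episode above 0.025 m).
It also fails if it takes over 72 s, if anything falls off the work surface, if the arm or the gripper's body presses on something with over 40 N, if the wrist force passes 120 N, or if a joint passes its speed limit or range.

ROBOT

A 7-joint arm with a two-finger parallel gripper is mounted at the origin on the work surface. World frame = base frame: x ahead of the robot, y to its left, z up, the work surface at z = 0. Lengths are in m, angles in rad, forces in N, time in s.
With the tool pointing down it reaches from about 0.35 to 0.9 m from the base axis. Payload 8.1 kg.
Tool frame: the origin (TCP) lies midway between the tips of the shut fingers; the grasp point (between the pads) lies 19 mm behind it (r.grasp_offset is the z of the grasp point in the tool frame, in m); z points along the fingers, x is the direction in which the jaws open and shut, and the axes are right-handed (so a half turn about z gives the same grasp; the last joint's range is limited). The gripper opens to 92 mm and grips with 3 to 60 N. Pads are 19 mm wide; open, the fingers measure 130 mm over their backs; the gripper's body (75 mm by 190 mm) begins 47 mm behind the grasp point.
Start: joints at [-1.209, 0.434, 0.025, 1.573, -0.012, 1.134, -0.075], TCP at [0.28, 0.559, 0.227] pointing down, gripper open.
Joint ranges: [-2.62, 2.62], [-0.44, 2.09], [-1.27, 1.32], [0.08, 2.57], [-1.32, 4.46], [0.12, 2], [-2.74, 2.74]. Speed limits (rad/s): [2.22, 2.22, 3.01, 3.01, 3.14, 3.14, 3.14].

INTERFACE

Orientations are given as a unit quaternion [w, x, y, z].
In Python, from cell import observe, read_camera, order, r gives the robot as it stands. The module is installed in compiled form; this text tells all that it offers.
- The arm moves only by the tool arm_command, never from a script. Its argument "targets" is a list of rows, each an object of numbers: "claw": the opening, from 0 (shut) to 1 (fully open); "tx", "ty", "tz": the shift along the tool's x, y, z in m; "rx", "ry", "rz": the turn, a rotation vector about the tool's x, y, z in degrees. In form: [{"claw": .., "tx": .., "ty": .., "tz": .., "rx": .., "ry": .., "rz": ..}, ...]. A call has 1 to 12 rows; each row shifts and turns the pose as measured when the row begins, along the tool's axes as they then stand; what a row does not reach is not made up. A row lasts 1/8 s, in which the tool goes at most 62.5 mm and 10.7 degrees, less where a joint would pass 70% of its speed; a pose out of reach is approached as far as the arm can. A call is refused whole if a number of a shift passes 0.0625 or a number of a turn 10.7, either way. A call with a gripper value outside its range is refused whole. The fingers move at their own pace and stop on an object; the grip force is fixed at half the most. Time passes only in rows, so rows that do not move let the fingers close. It gives the time, the measured TCP pose, the force and the opening at its end, in the units of the state.
- observe(): the state, without advancing time (a new reading comes with each control period).
- read_camera(name): name is "side" or "top" or "wrist"; returns a dict with "color" (384x512x3 uint8, red, green, blue), "vertical_fov" (degrees; the focal length in pixels is half the picture's height over the tangent of half this angle, whatever the lens; pixels are square), "cx", "cy" (the principal point, pixels), "rvec" (rotation vector, rad) and "tvec" (3), from world to camera coordinates, as OpenCV has them. Camera axes: x right, y down, z forward; pixel columns grow to the right and rows downward; lengths in m; the calibration is good to about 2 mm. A picture is of the moment at which its call begins. There is no depth.
- order.job_done(): hands the job in, once; it reports no verdict.
The state is a dict: "time_s": time; "joints": joint angles; "joint_velocities": joint speeds; "joint_torque": joint torques, N m; "tcp_pos": TCP position; "ee_rot": TCP orientation; "contact_force": force on the tool from outside, world axes, zero at the start; "wrist_torque": the same for the moment, N m; "grip_width": finger opening in m.
Only numpy, scipy, OpenCV 4.12 (cv2) and the standard library are available. Lean on these libraries where they do the work, as an engineer would, in place of code of your own. Each camera call takes 0.05 s, during which the arm holds its last target. There are 200 camera calls.

## Working session

There is one attempt and no reset: what is moved stays moved. The work goes in short steps, Python scripts to look and compute and a tool call to move; the robot and the scene stay as the last step left them, time stands still between calls to the robot, and variables do not carry over. Pictures are saved under pics/ and viewed, about 8 in all and at most 12, crops included, and the job is handed in when it is done.

Besides the shell and the picture viewer there is one more tool, called after "Emit:" by a JSON object that holds its "op" and its "data", one argument or row to a line. arm_command: Moves the arm, as the interface text tells. Its arguments: {"type":"object","properties":{"targets":{"type":"array","items":{"type":"object","properties":{"claw":{"type":"number"},"tx":{"type":"number"},"ty":{"type":"number"},"tz":{"type":"number"},"rx":{"type":"number"},"ry":{"type":"number"},"rz":{"type":"number"}}}}},"required":["targets"]}

```bash
mkdir -p pics; cat > h.py <<'E'
import numpy as np, cv2
from cell import observe, read_camera, order, r
def cam(n):
    c=read_camera(n); h=c["color"].shape[0]
    f=h/2/np.tan(np.radians(c["vertical_fov"])/2)
    c["K"]=np.array([[f,0,c["cx"]],[0,f,c["cy"]],[0,0,1.]])
    c["R"]=cv2.Rodrigues(np.array(c["rvec"],float))[0]; c["t"]=np.array(c["tvec"],float).ravel()
    return c
def ray(c,u,v):
    d=c["R"].T@np.linalg.inv(c["K"])@np.array([u,v,1.]); return -c["R"].T@c["t"],d
def onz(c,u,v,z):
    o,d=ray(c,u,v); return o+d*(z-o[2])/d[2]
def proj(c,p):
    q=c["K"]@(c["R"]@np.array(p,float)+c["t"]); return q[:2]/q[2]
def tri(c1,p1,c2,p2):
    o1,d1=ray(c1,*p1);o2,d2=ray(c2,*p2)
    s=np.linalg.lstsq(np.c_[d1,-d2],o2-o1,rcond=None)[0]
    a,b=o1+s[0]*d1,o2+s[1]*d2; return (a+b)/2,np.linalg.norm(a-b)
def save(n,im): cv2.imwrite("pics/"+n+".png",cv2.cvtColor(im,cv2.COLOR_RGB2BGR))
def yaw(R): return np.degrees(np.arctan2(R[1,0],R[0,0]))
E
python3 - <<'E'
from h import *
ims=[]
for n in("top","side"):
    c=cam(n); ims.append(c["color"]); print(n,c["K"][0,0],(-c["R"].T@c["t"]).round(3))
for n,i in zip(("top0","side0"),ims): save(n,cv2.resize(i,(800,600)))
print(observe())
E
```

```text
top 497.56300415199473 [ 0.436 -0.035  1.337]
side 421.3283876281505 [-0.012 -0.71   0.789]
{'time_s': 0.1, 'joints': array([-1.20858728,  0.43514332,  0.02500262,  1.57398765, -0.01162037,
        1.13400057, -0.07511433]), 'joint_velocities': array([-1.31872755e-04, -1.79254090e-03, -2.14940200e-04, -3.22298192e-03,
       -2.28378117e-03,  2.82512208e-04,  5.68949122e-05]), 'joint_torque': array([ 2.37095905e-03, -6.69123244e+01,  9.87317674e-01, -3.15146613e+01,
       -6.06912095e-02,  3.74384795e-02,  4.53059431e-05]), 'tcp_pos': array([0.28001187, 0.55826225, 0.22603713]), 'ee_rot': array([ 4.15929676e-04,  8.50986880e-01,  5.25186486e-01, -5.58965481e-04]), 'contact_force': array([-0.60904948,  0.13155392, -0.27219422]), 'wrist_torque': array([-0.00724597,  0.02332909,  0.01075019]), 'grip_width': 0.09203009487155128}
```

View pics/top0.png

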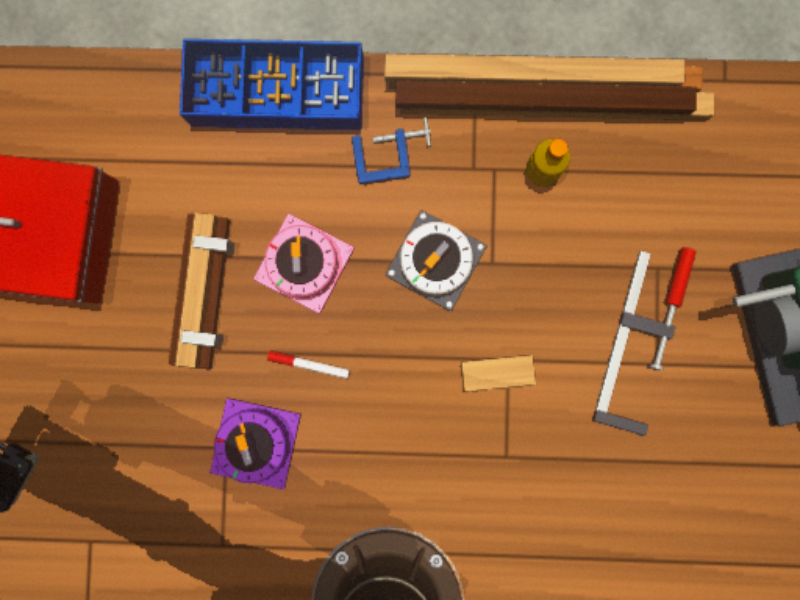

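View pics/side0.png

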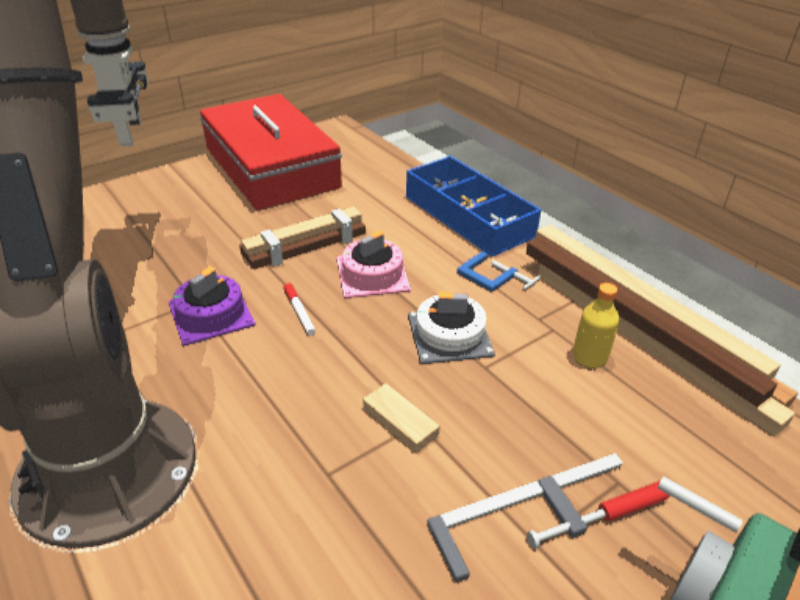

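The top view shows three timers: pink (302,262), purple (250,445) and white on a steel plate (436,258). The side view shows white at (450,325). White fits, because pink and purple are excluded by the text. Next I'll take one confirming crop and measure.

```bash
cat > meas.py <<'E'
from h import *
def blobs(c,box):
    x0,y0,x1,y1=box; im=c["color"][y0:y1,x0:x1]; H=cv2.cvtColor(im,cv2.COLOR_RGB2HSV).astype(int)
    h,s,v=H[...,0],H[...,1],H[...,2]
    return {k:m for k,m in dict(orange=(h>10)&(h<25)&(s>180)&(v>170),red=((h<6)|(h>174))&(s>120)&(v>90),green=(h>45)&(h<85)&(s>90)&(v>70),white=(s<60)&(v>150),black=(v<70)).items()}
def cen(m,box):
    n,l,st,ce=cv2.connectedComponentsWithStats(m.astype(np.uint8))
    return sorted([(int(st[i,4]),(ce[i]+box[:2]).round(1)) for i in range(1,n)],key=lambda a:-a[0])[:4]
E
python3 - <<'E'
from meas import *
T=cam("top");S=cam("side")
bt=(245,132,314,201);bs=(258,180,320,236)
for c,b in((T,bt),(S,bs)):
    M=blobs(c,b)
    for k in M: print(k,cen(M[k],b))
    ys,xs=np.nonzero(M["white"]); h=cv2.convexHull(np.c_[xs,ys].astype(np.int32)); 
    e=cv2.fitEllipse(h); print("white ell",np.add(e[0],b[:2]),e[1:])
    ys,xs=np.nonzero(M["orange"]); print("orange pix",xs.min()+b[0],xs.max()+b[0],ys.min()+b[1],ys.max()+b[1])
a=cv2.resize(T["color"][bt[1]:bt[3],bt[0]:bt[2]],(400,400),interpolation=2)
d=cv2.resize(S["color"][bs[1]:bs[3],bs[0]:bs[2]],(400,361),interpolation=2)
save("crop1",np.hstack([a,np.pad(d,((0,39),(0,0),(0,0)))]))
for z in(.05,.092,.0): print(z,onz(T,279,165,z).round(4),onz(S,289,206,z).round(4))
E
```

```text
orange [(54, array([276.1, 166.1])), (12, array([270.5, 174. ]))]
red [(7, array([262., 155.]))]
green [(6, array([265.5, 178. ]))]
white [(898, array([279.2, 164.5])), (30, array([282.4, 158.8])), (13, array([270.4, 137.6])), (13, array([307.2, 157.5]))]
black [(38, array([281.6, 166.2])), (2, array([288.5, 155. ])), (2, array([289.5, 172.5])), (2, array([274.5, 178. ]))]
white ell [278.14154434 167.01218414] ((57.681156158447266, 62.217674255371094), 30.30754280090332)
orange pix 269 280 161 176
orange []
red []
green []
white [(603, array([288.9, 205.4])), (20, array([313. , 223.1])), (15, array([271.6, 227.4])), (13, array([259.7, 181.5]))]
black [(245, array([289.8, 203.3])), (105, array([285.5, 223.7])), (11, array([277.9, 194.9])), (6, array([300.5, 229. ]))]
white ell [285.29493523 206.55510521] ((48.506587982177734, 75.33875274658203), 147.87745666503906)Traceback (most recent call last):
  File "<stdin>", line 9, in <module>
    return umr_minimum(a, axis, None, out, keepdims, initial, where)
ValueError: zero-size array to reduction operation minimum which has no identity
```

```bash
python3 - <<'E'
from meas import *
T=cam("top");S=cam("side")
bt=(245,132,314,201);bs=(258,180,320,236)
for n,c,b in(("T",T,bt),("S",S,bs)):
    m=blobs(c,b)["white"].astype(np.uint8); k,l,st,ce=cv2.connectedComponentsWithStats(m); i=1+st[1:,4].argmax()
    ys,xs=np.nonzero(l==i); e=cv2.fitEllipse(cv2.convexHull(np.c_[xs,ys].astype(np.int32)));print(n,"ell",np.add(e[0],b[:2]),e[1:])
    c["e"]=np.add(e[0],b[:2])
a=cv2.resize(T["color"][bt[1]:bt[3],bt[0]:bt[2]],(400,400),interpolation=2)
d=cv2.resize(S["color"][bs[1]:bs[3],bs[0]:bs[2]],(400,361),interpolation=2)
save("crop1",np.hstack([a,np.pad(d,((0,39),(0,0),(0,0)))]))
print("tri case",tri(T,T["e"],S,S["e"]))
ax=onz(T,*T["e"],.05);print("axis",ax)
for n,u,v,z in(("ptr",270.5,174,.05),("orange",276.1,166.1,.092),("dark bar",281.6,166.2,.085),("red",262,155,.05),("green",265.5,178,.05)):
    d=onz(T,u,v,z)-ax; print(n,np.linalg.norm(d[:2]),np.degrees(np.arctan2(d[1],d[0])))
E
```

```text
T ell [278.91368484 164.37133789] ((45.80671691894531, 46.282958984375), 105.03934478759766)
S ell [288.59717751 202.9797802 ] ((31.125919342041016, 48.36500930786133), 99.36880493164062)
tri case (array([ 0.58521392, -0.06586796,  0.03999174]), np.float64(0.00212517085711191))
axis [ 0.58490651 -0.06627033  0.05      ]
ptr 0.03328707203696074 140.54568286404862
orange 0.012337290581333055 139.74077227320873
dark bar 0.010440051618054499 -144.60119105221762
red 0.05035218411844921 62.40086553733246
green 0.04975012071443943 137.1516955300843
```

View pics/crop1.png

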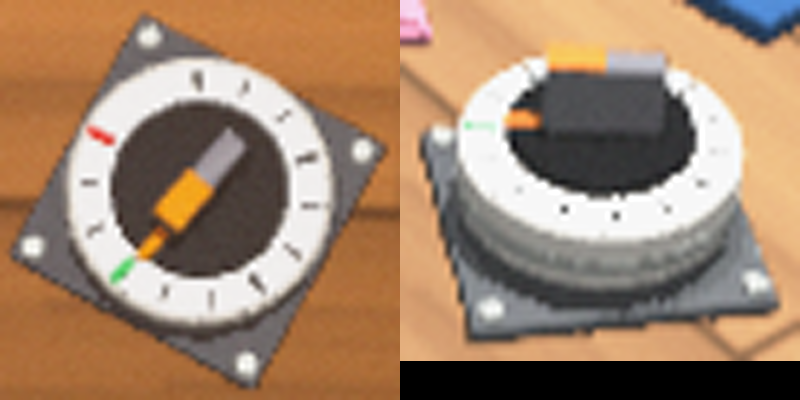

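The crop confirms the white timer, with red at crop (100,135), green at (122,270) and the orange pointer at (150,245), about 44 min. Measured axis is (0.585,-0.066), with red at 62° and green at 137°, which is 75° apart as it should be. The bar needs a jaw yaw of about 50°, so I'll move above it.

Emit:
{"op": "arm_command", "data": {
  "targets": [
    {"claw": 1,"tx": -0.035,"ty": 0.046},
    {"claw": 1,"tx": -0.035,"ty": 0.046},
    {"claw": 1,"tx": -0.035,"ty": 0.046},
    {"claw": 1,"tx": -0.035,"ty": 0.046},
    {"claw": 1,"tx": -0.035,"ty": 0.046},
    {"claw": 1,"tx": -0.035,"ty": 0.046},
    {"claw": 1,"tx": -0.035,"ty": 0.046},
    {"claw": 1,"tx": -0.035,"ty": 0.046},
    {"claw": 1,"tx": -0.035,"ty": 0.046},
    {"claw": 1,"tx": -0.035,"ty": 0.046},
    {"claw": 1,"tx": -0.035,"ty": 0.046},
    {"claw": 1,"tx": -0.035,"ty": 0.046}
  ]
}}

```text
validation failed for argument at $.ta...
```

```bash
cat >> h.py <<'E'
from scipy.spatial.transform import Rotation
def tool(o=None):
    o=o or observe(); R=Rotation.from_quat(np.roll(o["ee_rot"],-1)).as_matrix(); return np.array(o["tcp_pos"]),R
def go(p,y):
    P,R=tool(); dy=y-yaw(R); print("tcp",P.round(4),"yaw",yaw(R).round(1),"tilt",(R[:,2]).round(3)," need t",(R.T@(np.array(p)-P)).round(4),"rz",round(-((dy+180)%360-180),1))
E
python3 - <<'E'
from h import *
go([.585,-.066,.2],50); print(observe()["joints"].round(3))
c=cam("wrist"); save("w1",c["color"]); print((-c["R"].T@c["t"]).round(3), proj(c,[.585,-.066,.05]))
E
```

```text
tcp [0.2802 0.5585 0.2265] yaw 63.4 tilt [-0. -0. -1.]  need t [-0.4216  0.5525  0.0267] rz 13.4
[-1.209  0.435  0.025  1.573 -0.012  1.134 -0.075]
[0.215 0.59  0.384] [ 24.48150819 477.38812986]
```

View pics/w1.png

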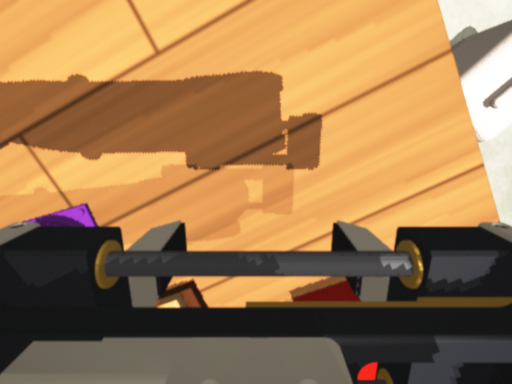

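The call was refused, so the arm didn't move and this wrist view shows only the start area. I'll retry with every key given.

Emit:
{"op": "arm_command", "data": {
  "targets": [
    {"claw": 1,"tx": -0.035,"ty": 0.046,"tz": 0,"rx": 0,"ry": 0,"rz": 0},
    {"claw": 1,"tx": -0.035,"ty": 0.046,"tz": 0,"rx": 0,"ry": 0,"rz": 0},
    {"claw": 1,"tx": -0.035,"ty": 0.046,"tz": 0,"rx": 0,"ry": 0,"rz": 0},
    {"claw": 1,"tx": -0.035,"ty": 0.046,"tz": 0,"rx": 0,"ry": 0,"rz": 0},
    {"claw": 1,"tx": -0.035,"ty": 0.046,"tz": 0,"rx": 0,"ry": 0,"rz": 0},
    {"claw": 1,"tx": -0.035,"ty": 0.046,"tz": 0,"rx": 0,"ry": 0,"rz": 0},
    {"claw": 1,"tx": -0.035,"ty": 0.046,"tz": 0,"rx": 0,"ry": 0,"rz": 0},
    {"claw": 1,"tx": -0.035,"ty": 0.046,"tz": 0,"rx": 0,"ry": 0,"rz": 0},
    {"claw": 1,"tx": -0.035,"ty": 0.046,"tz": 0,"rx": 0,"ry": 0,"rz": 0},
    {"claw": 1,"tx": -0.035,"ty": 0.046,"tz": 0,"rx": 0,"ry": 0,"rz": 0},
    {"claw": 1,"tx": -0.035,"ty": 0.046,"tz": 0,"rx": 0,"ry": 0,"rz": 0},
    {"claw": 1,"tx": -0.035,"ty": 0.046,"tz": 0,"rx": 0,"ry": 0,"rz": 0}
  ]
}}

```text
time_s: 1.85
tcp_pos: [0.595, -0.0765, 0.2267]
ee_rot: [-0.001, 0.848, 0.53, 0.003]
contact_force: [0.9, -0.1, 0.1]
grip_width: 0.0918
```

```bash
python3 - <<'E'
from h import *
go([.585,-.066,.2],50); print(observe()["joints"].round(3))
P,R=tool(); c=cam("wrist")
for d in (0,.05,.08,.11): print(d,proj(c,np.array([.585,-.066,.05])-R[:,1]*d))
E
```

```text
tcp [ 0.595  -0.0765  0.2267] yaw 64.0 tilt [ 0.005  0.005 -1.   ]  need t [ 0.0049 -0.0136  0.0267] rz 14.0
[-0.18   0.396  0.312  1.66  -0.139  1.103  1.289]
0 [262.16031469 165.28104776]
0.05 [262.30003266 123.64413783]
0.08 [262.38958746  96.95619282]
0.11 [262.48384893  68.8656292 ]
```

Emit:
{"op": "arm_command", "data": {
  "targets": [
    {"claw": 1,"tx": 0.002,"ty": -0.007,"tz": 0.007,"rx": 0,"ry": 0,"rz": 7},
    {"claw": 1,"tx": 0.002,"ty": -0.007,"tz": 0.006,"rx": 0,"ry": 0,"rz": 7},
    {"claw": 1,"tx": 0,"ty": 0,"tz": 0,"rx": 0,"ry": 0,"rz": 0}
  ]
}}

```text
time_s: 2.28
tcp_pos: [0.5873, -0.0798, 0.2131]
ee_rot: [0.002, 0.911, 0.413, 0.003]
contact_force: [0.5, 0.0, 0.1]
grip_width: 0.0916
```

```bash
python3 - <<'E'
from h import *
go([.585,-.066,.2],50); print(observe()["joints"].round(3), observe()["wrist_torque"])
c=cam("wrist"); save("w2",c["color"]);np.save("w2.npy",c["color"]); print(proj(c,[.585,-.066,.05]),proj(c,[.585,-.066,.092]))
E
```

```text
tcp [ 0.5873 -0.0798  0.2131] yaw 48.8 tilt [ 0.007 -0.002 -1.   ]  need t [ 0.0088 -0.0108  0.0131] rz -1.2
[-0.223  0.398  0.372  1.702 -0.16   1.064  1.052] [ 0.02094129 -0.01225946  0.00744893]
[265.97017124 168.86281946] [267.1700902  176.54672218]
```

View pics/w2.png

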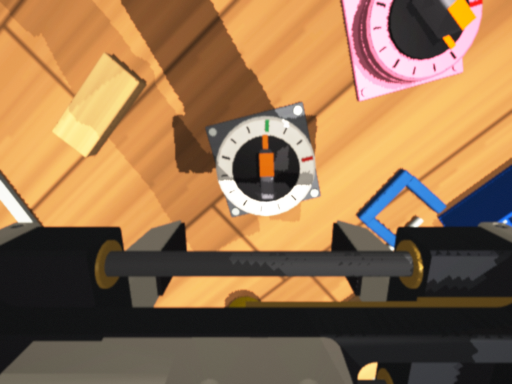

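The wrist view has the white timer centred at (266,166), with the orange bar half at (266,163), the grey half at (267,187), green at (267,126) and red at (307,158). That matches the prediction. Next I'll refine the axis and bar angle and check the height across views.

```bash
python3 - <<'E'
from meas import *
c=cam("wrist"); T=cam("top"); b=(205,95,325,222)
M=blobs(c,b); im=c["color"][b[1]:b[3],b[0]:b[2]]; H=cv2.cvtColor(im,cv2.COLOR_RGB2HSV)
print(im[163-95,266-205],H[163-95,266-205],im[187-95,267-205],H[187-95,267-205],im[148-95,266-205])
m=(M["white"]).astype(np.uint8);k,l,st,ce=cv2.connectedComponentsWithStats(m); i=1+st[1:,4].argmax()
ys,xs=np.nonzero(l==i); e=cv2.fitEllipse(cv2.convexHull(np.c_[xs,ys].astype(np.int32))); E=np.add(e[0],b[:2])
A=onz(c,*E,.05); print("ell",E,e[1:],A.round(4)," top-view tri",tri(T,(278.9,164.4),c,E))
o=(H[...,0]<25)&(H[...,0]>4)&(H[...,1]>170)&(H[...,2]>120)
for k,m in(("orange",o),("red",M["red"]),("green",M["green"])):
    for a,p in cen(m,b)[:2]:
        q=onz(c,*p,.092 if k=="orange" and a>60 else .05)-A; print(k,a,p,np.hypot(*q[:2]).round(4),np.degrees(np.arctan2(q[1],q[0])).round(1))
n,l,st,ce=cv2.connectedComponentsWithStats(o.astype(np.uint8)); print(st[1:]) 
save("w3",cv2.resize(im,None,fx=5,fy=4.5,interpolation=0))
E
```

```text
[230 115  16] [ 14 237 230] [70 66 67] [173  15  70] [171  88  45]
ell [266.32984161 168.40951538] ((104.38224792480469, 104.86761474609375), 169.28173828125) [ 0.5853 -0.0658  0.05  ]  top-view tri (array([ 0.58526935, -0.0660795 ,  0.04871117]), np.float64(0.0006888794430008061))
orange 345 [266.2 163.5] 0.0133 145.6
orange 87 [264.8 141.6] 0.0357 144.0
red 33 [306.8 158.1] 0.0493 63.4
green 30 [266.8 124.8] 0.0505 138.8
[[ 35  11   1   1   1]
 [ 31  15   1   1   1]
 [ 57  40   7  14  87]
 [  1  44   1   1   1]
 [  0  46   1   1   1]
 [ 54  57  15  25 345]]
```

View pics/w3.png

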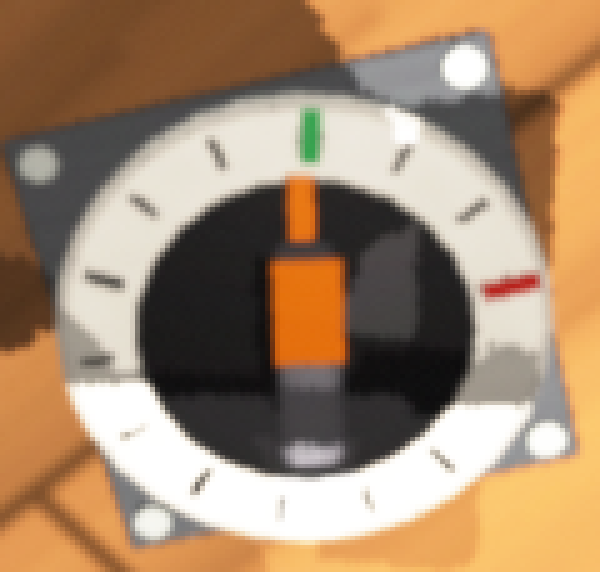

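The axis is confirmed at (0.585,-0.066), triangulated height 0.049 against 0.050. The bar lies at about 143°, with the pointer a few degrees short of green.

Emit:
{"op": "arm_command", "data": {
  "targets": [
    {"claw": 1,"tx": 0.008,"ty": -0.011,"tz": 0.03,"rx": 0,"ry": 0,"rz": -3},
    {"claw": 1,"tx": 0,"ty": 0,"tz": 0.03,"rx": 0,"ry": 0,"rz": 0},
    {"claw": 1,"tx": 0,"ty": 0,"tz": 0.0,"rx": 0,"ry": 0,"rz": 0},
    {"claw": 1,"tx": 0,"ty": 0,"tz": 0.0,"rx": 0,"ry": 0,"rz": 0}
  ]
}}

```text
time_s: 2.92
tcp_pos: [0.5878, -0.0669, 0.1555]
ee_rot: [0.004, 0.897, 0.442, 0.005]
contact_force: [-0.7, 0.1, -0.4]
grip_width: 0.0915
```

```bash
python3 - <<'E'
from h import *
go([.5853,-.066,.066],53); P,R=tool(); print("tilt fix rotvec deg",np.degrees(Rotation.from_matrix(R.T@np.array(Rotation.from_euler('z',yaw(R),degrees=True).as_matrix()@np.diag([1,-1,-1]))).as_rotvec()).round(2), observe()["wrist_torque"])
E
```

```text
tcp [ 0.5878 -0.0669  0.1555] yaw 52.4 tilt [ 0.013 -0.003 -1.   ]  need t [-0.0014 -0.0037  0.0895] rz -0.6
tilt fix rotvec deg [ 0.7  -0.35 -0.  ] [0.02196949 0.01809742 0.07140114]
```

Emit:
{"op": "arm_command", "data": {
  "targets": [
    {"claw": 1,"tx": -0.001,"ty": -0.003,"tz": 0.03,"rx": 0.7,"ry": -0.3,"rz": -0.5},
    {"claw": 1,"tx": 0,"ty": 0,"tz": 0.03,"rx": 0,"ry": 0,"rz": 0},
    {"claw": 1,"tx": 0,"ty": 0,"tz": 0.0,"rx": 0,"ry": 0,"rz": 0},
    {"claw": 1,"tx": 0,"ty": 0,"tz": 0.0,"rx": 0,"ry": 0,"rz": 0}
  ]
}}

```text
time_s: 3.42
tcp_pos: [0.5899, -0.0667, 0.1009]
ee_rot: [0.002, 0.895, 0.446, 0.005]
contact_force: [-0.4, 0.8, 0.1]
grip_width: 0.0914
```

```bash
python3 - <<'E'
from h import *
go([.5853,-.066,.066],53); P,R=tool(); print("tilt fix rotvec deg",np.degrees(Rotation.from_matrix(R.T@np.array(Rotation.from_euler('z',yaw(R),degrees=True).as_matrix()@np.diag([1,-1,-1]))).as_rotvec()).round(2), observe()["wrist_torque"])
E
```

```text
tcp [ 0.5899 -0.0667  0.1009] yaw 53.0 tilt [ 0.01   0.001 -1.   ]  need t [-0.0024 -0.0044  0.0349] rz 0.0
tilt fix rotvec deg [ 0.43 -0.38 -0.  ] [-0.00955942  0.03398329  0.0220021 ]
```

Emit:
{"op": "arm_command", "data": {
  "targets": [
    {"claw": 1,"tx": -0.002,"ty": -0.004,"tz": 0.015,"rx": 0.5,"ry": -0.4,"rz": 0},
    {"claw": 1,"tx": -0.001,"ty": -0.001,"tz": 0.015,"rx": 0,"ry": 0,"rz": 0},
    {"claw": 1,"tx": 0,"ty": 0,"tz": 0.003,"rx": 0,"ry": 0,"rz": 0},
    {"claw": 1,"tx": 0,"ty": 0,"tz": 0.0,"rx": 0,"ry": 0,"rz": 0}
  ]
}}

```text
time_s: 3.92
tcp_pos: [0.5851, -0.0661, 0.0679]
ee_rot: [-0.0, 0.895, 0.447, 0.001]
contact_force: [0.1, 0.5, -0.5]
grip_width: 0.0922
```

```bash
python3 - <<'E'
from h import *
go([.5853,-.066,.066],53); P,R=tool(); print("tilt fix rotvec deg",np.degrees(Rotation.from_matrix(R.T@np.array(Rotation.from_euler('z',yaw(R),degrees=True).as_matrix()@np.diag([1,-1,-1]))).as_rotvec()).round(2), observe()["wrist_torque"],observe()["contact_force"])
E
```

```text
tcp [ 0.5851 -0.0661  0.0679] yaw 53.1 tilt [ 0.001  0.001 -1.   ]  need t [0.0002 0.0001 0.0019] rz 0.1
tilt fix rotvec deg [ 0.03 -0.06 -0.  ] [0.00795701 0.04052724 0.01245091] [ 0.05088466  0.48368913 -0.48567556]
```

Spot on, so I'll close the jaws.

Emit:
{"op": "arm_command", "data": {
  "targets": [
    {"claw": 0,"tx": 0,"ty": 0,"tz": 0.001,"rx": 0,"ry": 0,"rz": 0},
    {"claw": 0,"tx": 0,"ty": 0,"tz": 0,"rx": 0,"ry": 0,"rz": 0},
    {"claw": 0,"tx": 0,"ty": 0,"tz": 0,"rx": 0,"ry": 0,"rz": 0},
    {"claw": 0,"tx": 0,"ty": 0,"tz": 0,"rx": 0,"ry": 0,"rz": 0},
    {"claw": 0,"tx": 0,"ty": 0,"tz": 0,"rx": 0,"ry": 0,"rz": 0},
    {"claw": 0,"tx": 0,"ty": 0,"tz": 0,"rx": 0,"ry": 0,"rz": 0},
    {"claw": 0,"tx": 0,"ty": 0,"tz": 0,"rx": 0,"ry": 0,"rz": 0}
  ]
}}

```text
time_s: 4.8
tcp_pos: [0.5858, -0.0662, 0.0677]
ee_rot: [0.0, 0.895, 0.447, 0.001]
contact_force: [-0.2, 0.2, -0.5]
grip_width: 0.0263
```

```bash
cat > st.py <<'E'
from h import *
o=observe(); P,R=tool(o)
go([.5853,-.066,.066],yaw(R)); print("t",o["time_s"],"F",o["contact_force"].round(2),"M",o["wrist_torque"].round(3),"w",round(o["grip_width"],4),"j",o["joints"].round(2))
print("tiltfix",np.degrees(Rotation.from_matrix(R.T@Rotation.from_euler('z',yaw(R),degrees=True).as_matrix()@np.diag([1,-1,-1])).as_rotvec()).round(2))
E
python3 st.py
```

```text
tcp [ 0.5858 -0.0662  0.0677] yaw 53.0 tilt [ 0.003  0.001 -1.   ]  need t [-0.0001 -0.0005  0.0017] rz -0.0
t 4.8 F [-0.25  0.19 -0.46] M [-0.05   0.019 -0.018] w 0.0263 j [-0.18  0.56  0.29  1.85 -0.23  0.76  1.16]
tiltfix [ 0.1  -0.11 -0.  ]
```

Emit:
{"op": "arm_command", "data": {
  "targets": [
    {"claw": 0,"tx": 0,"ty": 0,"tz": 0.001,"rx": 0,"ry": 0,"rz": 0},
    {"claw": 0,"tx": 0,"ty": 0,"tz": 0,"rx": 0,"ry": 0,"rz": 0},
    {"claw": 0,"tx": 0,"ty": 0,"tz": 0,"rx": 0,"ry": 0,"rz": 0},
    {"claw": 0,"tx": 0,"ty": 0,"tz": 0,"rx": 0,"ry": 0,"rz": 0}
  ]
}}

```text
time_s: 5.3
tcp_pos: [0.5856, -0.0665, 0.0666]
ee_rot: [0.0, 0.895, 0.446, 0.001]
contact_force: [-0.4, 0.2, 1.1]
grip_width: 0.0137
```

```bash
python3 st.py
```

```text
tcp [ 0.5856 -0.0665  0.0666] yaw 53.0 tilt [ 0.002  0.    -1.   ]  need t [ 0.0002 -0.0006  0.0006] rz -0.0
t 5.3 F [-0.35  0.2   1.08] M [-0.091  0.106  0.012] w 0.0137 j [-0.18  0.56  0.29  1.85 -0.23  0.76  1.16]
tiltfix [ 0.1  -0.09 -0.  ]
```

Gripped at a width of 13.7 mm. Now winding clockwise, well short of 60 at first.

Emit:
{"op": "arm_command", "data": {
  "targets": [
    {"claw": 0,"tx": 0,"ty": 0,"tz": 0,"rx": 0,"ry": 0,"rz": 5},
    {"claw": 0,"tx": 0,"ty": 0,"tz": 0,"rx": 0,"ry": 0,"rz": 5},
    {"claw": 0,"tx": 0,"ty": 0,"tz": 0,"rx": 0,"ry": 0,"rz": 5},
    {"claw": 0,"tx": 0,"ty": 0,"tz": 0,"rx": 0,"ry": 0,"rz": 5},
    {"claw": 0,"tx": 0,"ty": 0,"tz": 0,"rx": 0,"ry": 0,"rz": 5}
  ]
}}

```text
time_s: 5.92
tcp_pos: [0.5851, -0.067, 0.0666]
ee_rot: [0.0, 0.972, 0.236, 0.001]
contact_force: [-0.5, -0.7, 1.2]
grip_width: 0.0138
```

```bash
python3 st.py
```

```text
tcp [ 0.5851 -0.067   0.0666] yaw 27.3 tilt [ 0.002  0.    -1.   ]  need t [ 0.0006 -0.0008  0.0006] rz -0.0
t 5.925 F [-0.47 -0.66  1.21] M [-0.276  0.2    0.059] w 0.0138 j [-0.27  0.58  0.42  1.86 -0.32  0.77  0.8 ]
tiltfix [ 0.04 -0.08 -0.  ]
```

Emit:
{"op": "arm_command", "data": {
  "targets": [
    {"claw": 0,"tx": 0,"ty": 0,"tz": 0,"rx": 0,"ry": 0,"rz": 5},
    {"claw": 0,"tx": 0,"ty": -0.0005,"tz": 0,"rx": 0,"ry": 0,"rz": 5},
    {"claw": 0,"tx": 0,"ty": 0,"tz": 0,"rx": 0,"ry": 0,"rz": 5},
    {"claw": 0,"tx": 0,"ty": 0,"tz": 0,"rx": 0,"ry": 0,"rz": 5},
    {"claw": 0,"tx": 0,"ty": 0,"tz": 0,"rx": 0,"ry": 0,"rz": 5},
    {"claw": 0,"tx": 0,"ty": 0,"tz": 0,"rx": 0,"ry": 0,"rz": 5},
    {"claw": 0,"tx": 0,"ty": 0,"tz": 0,"rx": 0,"ry": 0,"rz": 5},
    {"claw": 0,"tx": 0,"ty": 0,"tz": 0,"rx": 0,"ry": 0,"rz": 5},
    {"claw": 0,"tx": 0,"ty": 0,"tz": 0,"rx": 0,"ry": 0,"rz": 5},
    {"claw": 0,"tx": 0,"ty": 0,"tz": 0,"rx": 0,"ry": 0,"rz": 5}
  ]
}}

```text
time_s: 7.18
tcp_pos: [0.5837, -0.0671, 0.0666]
ee_rot: [0.0, 0.977, -0.211, -0.0]
contact_force: [-0.6, -1.1, 1.7]
grip_width: 0.0136
```

```bash
python3 st.py
```

```text
tcp [ 0.5837 -0.0671  0.0666] yaw -24.4 tilt [-0.    -0.001 -1.   ]  need t [ 0.001  -0.0016  0.0006] rz -0.0
t 7.175 F [-0.58 -1.06  1.7 ] M [-0.251  0.316  0.06 ] w 0.0136 j [-0.43  0.63  0.67  1.87 -0.52  0.82  0.09]
tiltfix [0.03 0.   0.  ]
```

Emit:
{"op": "arm_command", "data": {
  "targets": [
    {"claw": 0,"tx": 0,"ty": -0.0005,"tz": 0,"rx": 0,"ry": 0,"rz": 3},
    {"claw": 0,"tx": 0,"ty": -0.0005,"tz": 0,"rx": 0,"ry": 0,"rz": 3},
    {"claw": 0,"tx": 0,"ty": 0,"tz": 0,"rx": 0,"ry": 0,"rz": 3},
    {"claw": 0,"tx": 0,"ty": 0,"tz": 0,"rx": 0,"ry": 0,"rz": 2},
    {"claw": 0,"tx": 0,"ty": 0,"tz": 0,"rx": 0,"ry": 0,"rz": 0}
  ]
}}

```text
time_s: 7.8
tcp_pos: [0.5834, -0.0669, 0.0666]
ee_rot: [0.001, 0.952, -0.307, -0.0]
contact_force: [-1.0, -0.6, 1.1]
grip_width: 0.0137
```

```bash
python3 st.py
```

```text
tcp [ 0.5834 -0.0669  0.0666] yaw -35.8 tilt [-0.001 -0.002 -1.   ]  need t [ 0.001  -0.0018  0.0006] rz -0.0
t 7.8 F [-1.03 -0.65  1.07] M [-0.267  0.219  0.028] w 0.0137 j [-0.46  0.65  0.73  1.88 -0.57  0.84 -0.07]
tiltfix [0.12 0.01 0.  ]
```

Emit:
{"op": "arm_command", "data": {
  "targets": [
    {"claw": 0,"tx": 0,"ty": 0,"tz": 0,"rx": 0,"ry": 0,"rz": 2},
    {"claw": 0,"tx": 0,"ty": -0.0005,"tz": 0,"rx": 0,"ry": 0,"rz": 2}
  ]
}}

```text
time_s: 8.05
tcp_pos: [0.5834, -0.0668, 0.0666]
ee_rot: [0.001, 0.94, -0.342, -0.001]
contact_force: [-3.1, -1.9, 2.0]
grip_width: 0.0139
```

```bash
python3 st.py
```

```text
tcp [ 0.5834 -0.0668  0.0666] yaw -40.0 tilt [-0.002 -0.002 -1.   ]  need t [ 0.001  -0.0018  0.0006] rz -0.0
t 8.05 F [-3.07 -1.93  2.04] M [-0.609  0.665  0.029] w 0.0139 j [-0.48  0.66  0.75  1.88 -0.58  0.84 -0.12]
tiltfix [0.15 0.02 0.  ]
```

Emit:
{"op": "arm_command", "data": {
  "targets": [
    {"claw": 0,"tx": 0,"ty": 0,"tz": 0,"rx": 0,"ry": 0,"rz": 2},
    {"claw": 0,"tx": 0,"ty": 0,"tz": 0,"rx": 0,"ry": 0,"rz": 2}
  ]
}}

```text
time_s: 8.3
tcp_pos: [0.5833, -0.0667, 0.0666]
ee_rot: [0.001, 0.926, -0.377, -0.001]
contact_force: [-1.9, -0.8, 1.9]
grip_width: 0.0138
```

```bash
python3 st.py
```

```text
tcp [ 0.5833 -0.0667  0.0666] yaw -44.3 tilt [-0.002 -0.002 -1.   ]  need t [ 0.0009 -0.002   0.0006] rz -0.0
t 8.3 F [-1.87 -0.79  1.86] M [-0.288  0.465 -0.006] w 0.0138 j [-0.49  0.66  0.77  1.88 -0.6   0.85 -0.18]
tiltfix [0.15 0.02 0.  ]
```

Emit:
{"op": "arm_command", "data": {
  "targets": [
    {"claw": 0,"tx": 0,"ty": 0,"tz": 0,"rx": 0,"ry": 0,"rz": 2},
    {"claw": 0,"tx": 0,"ty": 0,"tz": 0,"rx": 0,"ry": 0,"rz": 2}
  ]
}}

```text
time_s: 8.55
tcp_pos: [0.5832, -0.0666, 0.0666]
ee_rot: [0.001, 0.912, -0.411, -0.001]
contact_force: [-2.3, 0.7, 2.2]
grip_width: 0.0137
```

```bash
python3 st.py
```

```text
tcp [ 0.5832 -0.0666  0.0666] yaw -48.5 tilt [-0.002 -0.001 -1.   ]  need t [ 0.0009 -0.002   0.0006] rz -0.0
t 8.55 F [-2.26  0.67  2.24] M [-0.293  0.505  0.005] w 0.0137 j [-0.5   0.67  0.79  1.88 -0.62  0.86 -0.24]
tiltfix [0.15 0.02 0.  ]
```

Emit:
{"op": "arm_command", "data": {
  "targets": [
    {"claw": 0,"tx": 0,"ty": 0,"tz": 0,"rx": 0,"ry": 0,"rz": 2},
    {"claw": 0,"tx": 0,"ty": 0,"tz": 0,"rx": 0,"ry": 0,"rz": 2}
  ]
}}

```text
time_s: 8.8
tcp_pos: [0.5831, -0.0666, 0.0666]
ee_rot: [0.001, 0.896, -0.445, -0.001]
contact_force: [-1.7, -0.7, 1.9]
grip_width: 0.0142
```

```bash
python3 st.py
```

```text
tcp [ 0.5831 -0.0666  0.0666] yaw -52.8 tilt [-0.002 -0.001 -1.   ]  need t [ 0.0009 -0.0021  0.0006] rz -0.0
t 8.8 F [-1.66 -0.74  1.91] M [-0.205  0.625  0.006] w 0.0142 j [-0.51  0.68  0.81  1.88 -0.63  0.87 -0.3 ]
tiltfix [0.16 0.02 0.  ]
```

```bash
cat > wm.py <<'E'
from meas import *
A=np.array([.5853,-.066,.05])
def look(name=None):
    c=cam("wrist"); b=(0,0,512,384); M=blobs(c,b)
    for k in("red","green"):
        for a,p in cen(M[k],b):
            q=onz(c,*p,.05)-A; rr=np.hypot(*q[:2])
            if a>20 and .035<rr<.062: print(k,a,p,rr.round(4),np.degrees(np.arctan2(q[1],q[0])).round(1))
    if name: save(name,c["color"])
if __name__=="__main__":
    import sys; look(*sys.argv[1:])
E
python3 wm.py w4; python3 st.py
```

```text
red 113 [225.8 157.6] 0.0494 62.4
tcp [ 0.5831 -0.0666  0.0666] yaw -52.9 tilt [-0.002 -0.001 -1.   ]  need t [ 0.0008 -0.0021  0.0006] rz -0.0
t 8.85 F [-2.38 -1.15  3.52] M [-0.232  0.628  0.029] w 0.0137 j [-0.51  0.68  0.81  1.88 -0.64  0.87 -0.3 ]
tiltfix [0.16 0.02 0.  ]
```

View pics/w4.png

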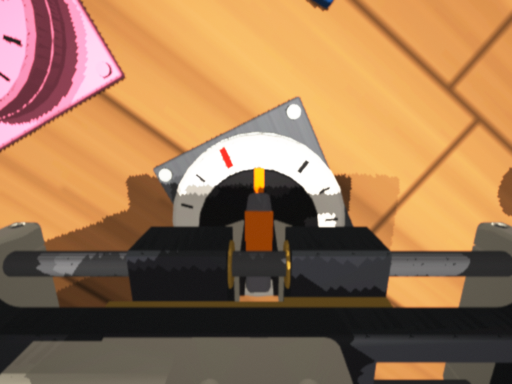

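The wrist camera at (226,158) sees the red mark and at (259,180) the pointer about 25° past it. Red is at 62.4° against 63.4° at rest, so the stop hasn't been reached yet. The red mark's angle serves as a gauge of the case twist.

Emit:
{"op": "arm_command", "data": {
  "targets": [
    {"claw": 0,"tx": 0,"ty": 0,"tz": 0,"rx": 0,"ry": 0,"rz": 2},
    {"claw": 0,"tx": 0,"ty": 0,"tz": 0,"rx": 0,"ry": 0,"rz": 2}
  ]
}}

```text
time_s: 9.1
tcp_pos: [0.5831, -0.0665, 0.0666]
ee_rot: [0.001, 0.878, -0.478, -0.001]
contact_force: [-1.7, -1.1, 2.8]
grip_width: 0.0133
```

```bash
python3 st.py;python3 wm.py
```

```text
tcp [ 0.5831 -0.0665  0.0666] yaw -57.1 tilt [-0.003 -0.001 -1.   ]  need t [ 0.0008 -0.0021  0.0006] rz -0.0
t 9.1 F [-1.7  -1.14  2.81] M [-0.197  0.586  0.063] w 0.0133 j [-0.52  0.68  0.83  1.88 -0.65  0.87 -0.36]
tiltfix [0.16 0.02 0.  ]
red 117 [223.7 158.4] 0.0495 59.7
```

Red moved 2.7°, so the stop is felt and the twist is about 0.067 rad. I need about 3.5° more to reach 0.13.

Emit:
{"op": "arm_command", "data": {
  "targets": [
    {"claw": 0,"tx": 0,"ty": 0,"tz": 0,"rx": 0,"ry": 0,"rz": 2},
    {"claw": 0,"tx": 0,"ty": 0,"tz": 0,"rx": 0,"ry": 0,"rz": 0.5}
  ]
}}

```text
time_s: 9.4
tcp_pos: [0.583, -0.0664, 0.0666]
ee_rot: [0.001, 0.866, -0.499, -0.001]
contact_force: [-2.9, -0.4, 2.4]
grip_width: 0.0138
```

```bash
python3 st.py;python3 wm.py
```

```text
tcp [ 0.583  -0.0664  0.0666] yaw -59.9 tilt [-0.003 -0.001 -1.   ]  need t [ 0.0008 -0.0022  0.0006] rz -0.0
t 9.4 F [-2.92 -0.37  2.42] M [-0.217  0.632  0.165] w 0.0138 j [-0.53  0.69  0.84  1.88 -0.66  0.88 -0.4 ]
tiltfix [0.17 0.01 0.  ]
red 111 [223.4 158.4] 0.0496 57.1
```

Twist is now 6.3° = 0.11 rad, and the moment of 0.165 N m agrees (1.5 × 0.11). I'll add 1° and hold for over half a second.

Emit:
{"op": "arm_command", "data": {
  "targets": [
    {"claw": 0,"tx": 0,"ty": 0,"tz": 0,"rx": 0,"ry": 0,"rz": 1},
    {"claw": 0,"tx": 0,"ty": 0,"tz": 0,"rx": 0,"ry": 0,"rz": 0},
    {"claw": 0,"tx": 0,"ty": 0,"tz": 0,"rx": 0,"ry": 0,"rz": 0},
    {"claw": 0,"tx": 0,"ty": 0,"tz": 0,"rx": 0,"ry": 0,"rz": 0}
  ]
}}

```text
time_s: 9.95
tcp_pos: [0.583, -0.0664, 0.0666]
ee_rot: [0.001, 0.862, -0.507, -0.001]
contact_force: [-2.5, -1.0, 2.5]
grip_width: 0.0137
```

```bash
python3 st.py;python3 wm.py
```

```text
tcp [ 0.583  -0.0664  0.0666] yaw -60.9 tilt [-0.003 -0.001 -1.   ]  need t [ 0.0008 -0.0022  0.0006] rz -0.0
t 9.95 F [-2.46 -0.98  2.52] M [-0.185  0.613  0.147] w 0.0137 j [-0.53  0.69  0.85  1.88 -0.67  0.88 -0.41]
tiltfix [0.17 0.01 0.  ]
red 112 [223.4 158.6] 0.0495 56.1
```

Twist is 7.3° = 0.127 rad, held. I'll hold two more rows and then turn back.

Emit:
{"op": "arm_command", "data": {
  "targets": [
    {"claw": 0,"tx": 0,"ty": 0,"tz": 0,"rx": 0,"ry": 0,"rz": 0},
    {"claw": 0,"tx": 0,"ty": 0,"tz": 0,"rx": 0,"ry": 0,"rz": 0},
    {"claw": 0,"tx": 0,"ty": 0,"tz": 0,"rx": 0,"ry": 0,"rz": -3},
    {"claw": 0,"tx": 0,"ty": 0,"tz": 0,"rx": 0,"ry": 0,"rz": -5},
    {"claw": 0,"tx": 0,"ty": 0,"tz": 0,"rx": 0,"ry": 0,"rz": -5},
    {"claw": 0,"tx": 0,"ty": 0,"tz": 0,"rx": 0,"ry": 0,"rz": -5},
    {"claw": 0,"tx": 0,"ty": 0,"tz": 0,"rx": 0,"ry": 0,"rz": -5},
    {"claw": 0,"tx": 0,"ty": 0,"tz": 0,"rx": 0,"ry": 0,"rz": -5},
    {"claw": 0,"tx": 0,"ty": 0,"tz": 0,"rx": 0,"ry": 0,"rz": -5},
    {"claw": 0,"tx": 0,"ty": 0,"tz": 0,"rx": 0,"ry": 0,"rz": -5}
  ]
}}

```text
time_s: 11.25
tcp_pos: [0.5838, -0.0671, 0.0666]
ee_rot: [0.001, 0.982, -0.19, -0.0]
contact_force: [-2.1, -0.2, 0.4]
grip_width: 0.0139
```

```bash
python3 st.py
```

```text
tcp [ 0.5838 -0.0671  0.0666] yaw -21.9 tilt [-0.001 -0.002 -1.   ]  need t [ 0.001  -0.0016  0.0006] rz -0.0
t 11.25 F [-2.07 -0.19  0.44] M [-0.24   0.431  0.001] w 0.0139 j [-0.42  0.63  0.66  1.87 -0.51  0.82  0.12]
tiltfix [0.12 0.   0.  ]
```

To yaw of about 46°, 68° more, then a closer look.

Emit:
{"op": "arm_command", "data": {
  "targets": [
    {"claw": 0,"tx": 0,"ty": 0,"tz": 0,"rx": 0,"ry": 0,"rz": -6},
    {"claw": 0,"tx": 0,"ty": 0,"tz": 0,"rx": 0,"ry": 0,"rz": -6},
    {"claw": 0,"tx": 0,"ty": 0,"tz": 0,"rx": 0,"ry": 0,"rz": -6},
    {"claw": 0,"tx": 0,"ty": 0,"tz": 0,"rx": 0,"ry": 0,"rz": -6},
    {"claw": 0,"tx": 0,"ty": 0,"tz": 0,"rx": 0,"ry": 0,"rz": -6},
    {"claw": 0,"tx": 0,"ty": 0,"tz": 0,"rx": 0,"ry": 0,"rz": -6},
    {"claw": 0,"tx": 0,"ty": 0,"tz": 0,"rx": 0,"ry": 0,"rz": -6},
    {"claw": 0,"tx": 0,"ty": 0,"tz": 0,"rx": 0,"ry": 0,"rz": -6},
    {"claw": 0,"tx": 0,"ty": 0,"tz": 0,"rx": 0,"ry": 0,"rz": -6},
    {"claw": 0,"tx": 0,"ty": 0,"tz": 0,"rx": 0,"ry": 0,"rz": -6},
    {"claw": 0,"tx": 0,"ty": 0,"tz": 0,"rx": 0,"ry": 0,"rz": -5},
    {"claw": 0,"tx": 0,"ty": 0,"tz": 0,"rx": 0,"ry": 0,"rz": 0}
  ]
}}

```text
time_s: 12.75
tcp_pos: [0.5855, -0.0667, 0.0666]
ee_rot: [0.0, 0.924, 0.381, 0.001]
contact_force: [-1.3, -0.4, 2.0]
grip_width: 0.0139
```

```bash
python3 st.py; python3 wm.py w5
```

```text
tcp [ 0.5855 -0.0667  0.0666] yaw 44.8 tilt [ 0.003  0.    -1.   ]  need t [ 0.0003 -0.0007  0.0006] rz -0.0
t 12.75 F [-1.3  -0.42  1.98] M [-0.085  0.46  -0.051] w 0.0139 j [-0.21  0.57  0.33  1.85 -0.26  0.76  1.05]
tiltfix [ 0.1  -0.13 -0.  ]
red 90 [329.3 200.8] 0.0495 64.7
green 122 [252.9 149.9] 0.0509 139.8
```

View pics/w5.png

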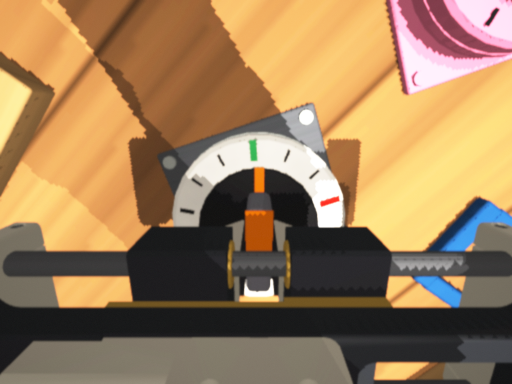

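Green is at (253,150) and the pointer at (259,180), so the pointer is about 4.5° short. I'll finish the turn and let go.

Emit:
{"op": "arm_command", "data": {
  "targets": [
    {"claw": 0,"tx": 0,"ty": 0,"tz": 0,"rx": 0,"ry": 0,"rz": -2.5},
    {"claw": 0,"tx": 0,"ty": 0,"tz": 0,"rx": 0,"ry": 0,"rz": -2},
    {"claw": 0,"tx": 0,"ty": 0,"tz": 0,"rx": 0,"ry": 0,"rz": 0}
  ]
}}

```text
time_s: 13.18
tcp_pos: [0.5856, -0.0666, 0.0666]
ee_rot: [0.0, 0.909, 0.418, 0.001]
contact_force: [-1.7, 0.3, 2.6]
grip_width: 0.0137
```

```bash
python3 st.py; python3 wm.py
```

```text
tcp [ 0.5856 -0.0666  0.0666] yaw 49.4 tilt [ 0.003  0.    -1.   ]  need t [ 0.0003 -0.0006  0.0006] rz -0.0
t 13.175 F [-1.73  0.26  2.58] M [-0.111  0.391 -0.014] w 0.0137 j [-0.19  0.56  0.31  1.85 -0.24  0.76  1.11]
tiltfix [ 0.11 -0.12 -0.  ]
red 90 [330.6 206.2] 0.0495 64.7
green 116 [259.1 149.1] 0.0513 139.9
```

Green is now at column 259, in line with the pointer. Opening, then straight up.

Emit:
{"op": "arm_command", "data": {
  "targets": [
    {"claw": 1,"tx": 0,"ty": 0,"tz": 0,"rx": 0,"ry": 0,"rz": 0},
    {"claw": 1,"tx": 0,"ty": 0,"tz": 0,"rx": 0,"ry": 0,"rz": 0},
    {"claw": 1,"tx": 0,"ty": 0,"tz": 0,"rx": 0,"ry": 0,"rz": 0},
    {"claw": 1,"tx": 0,"ty": 0,"tz": 0,"rx": 0,"ry": 0,"rz": 0},
    {"claw": 1,"tx": 0,"ty": 0,"tz": 0,"rx": 0,"ry": 0,"rz": 0},
    {"claw": 1,"tx": 0,"ty": 0,"tz": -0.02,"rx": 0,"ry": 0,"rz": 0},
    {"claw": 1,"tx": 0,"ty": 0,"tz": -0.04,"rx": 0,"ry": 0,"rz": 0},
    {"claw": 1,"tx": 0,"ty": 0,"tz": -0.04,"rx": 0,"ry": 0,"rz": 0},
    {"claw": 1,"tx": 0,"ty": 0,"tz": -0.04,"rx": 0,"ry": 0,"rz": 0},
    {"claw": 1,"tx": 0,"ty": 0,"tz": 0,"rx": 0,"ry": 0,"rz": 0},
    {"claw": 1,"tx": 0,"ty": 0,"tz": 0,"rx": 0,"ry": 0,"rz": 0}
  ]
}}

```text
time_s: 14.6
tcp_pos: [0.585, -0.0662, 0.2096]
ee_rot: [0.0, 0.909, 0.417, 0.001]
contact_force: [-0.0, -0.1, -0.3]
grip_width: 0.0919
```

```bash
python3 st.py; python3 - <<'E'
from meas import *
c=cam("wrist"); A=np.array([.5853,-.066,.05]); u,v=proj(c,A).astype(int); print(u,v)
b=(max(u-75,0),max(v-75,0),u+75,v+75); M=blobs(c,b); H=cv2.cvtColor(c["color"][b[1]:b[3],b[0]:b[2]],cv2.COLOR_RGB2HSV)
M["orange"]=(H[...,0]<25)&(H[...,0]>4)&(H[...,1]>170)&(H[...,2]>120)
for k in("orange","red","green"):
    for a,p in cen(M[k],b)[:3]:
        for z in ((.05,.092) if k=="orange" else (.05,)):
            q=onz(c,*p,z)-A; print(k,z,a,p,np.hypot(*q[:2]).round(4),np.degrees(np.arctan2(q[1],q[0])).round(1))
save("w6",cv2.resize(c["color"][b[1]:b[3],b[0]:b[2]],None,fx=3.8,fy=3.8))
E
```

```text
tcp [ 0.585  -0.0662  0.2096] yaw 49.3 tilt [ 0.002  0.    -1.   ]  need t [ 1.000e-04 -1.000e-04  1.436e-01] rz -0.0
t 14.6 F [-0.01 -0.06 -0.26] M [-0.012  0.     0.021] w 0.0919 j [-0.25  0.4   0.37  1.71 -0.16  1.06  1.04]
tiltfix [ 0.08 -0.09 -0.  ]
258 179
orange 0.05 341 [258.7 175.4] 0.0045 143.3
orange 0.092 341 [258.7 175.4] 0.0135 141.2
orange 0.05 88 [259.1 152.6] 0.0315 139.1
orange 0.092 88 [259.1 152.6] 0.0369 139.4
orange 0.05 1 [228. 121.] 0.0755 166.8
orange 0.092 1 [228. 121.] 0.0742 163.5
red 0.05 33 [299.7 169.1] 0.0496 63.4
green 0.05 25 [259.2 136. ] 0.0504 139.0
```

View pics/w6.png

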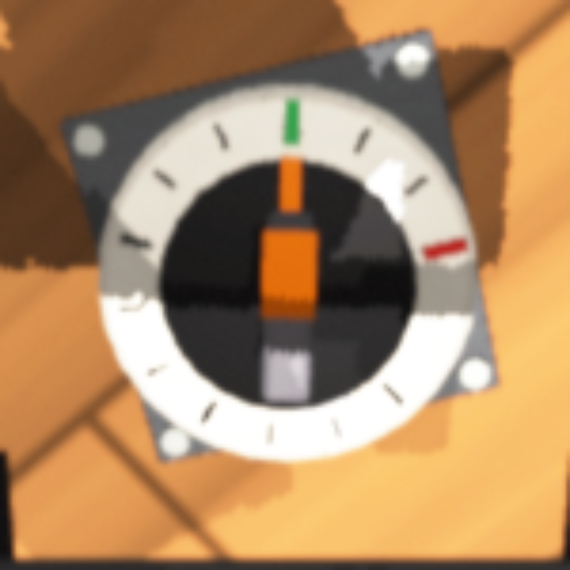

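The pointer (139.1°) lines up with green (139.0°). Red is back at 63.4°, so the case is square, and the arm is clear.

```bash
python3 -c "
from cell import order
print(order.job_done())"
```

```text
the job is handed in; nothing more can be done
None
```

The timer is set to 45 minutes and the job is handed in, at about 15 s of the 72 s allowed.

- **Timer:** I used the white one on the steel plate; the pink and purple ones are the look-alikes.
- **Winding and leaning:** I wound the dial clockwise past 60 and met the stop roughly 28° beyond the red mark. I leaned on it for over 0.6 s. The red mark had shifted 7.3° in the wrist camera, a case twist of about 0.127 rad, inside the 0.09–0.17 range. I took its resting angle as the zero for that.
- **Final check:** I turned the dial back to green, let go and lifted clear. The pointer reads 139.1° and the green mark 139.0°. The red mark is back at its resting 63.4°, so the case is square, and the contact force is about zero.

**Disagreements and limits:**
- **Wrist moment:** it was noisy. Before the stop it read 0 to 0.06 N m. During the lean it read 0.147–0.165 N m, where the twist implied about 0.19, so I went by the red mark instead.
- **Grip alignment:** the tool sat up to 2 mm off the dial's axis while turning, with side forces of a few newtons at the readings I took.
- **Bystanders:** I didn't re-measure them at the end. Nothing came near them, and no contact showed beyond the dial.

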